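# Fit the clamp cover on the cartridge fixture

## Robot

A 6-joint arm with a two-finger parallel gripper is mounted at the origin on the work surface. World frame = base frame: x ahead of the robot, y to its left, z up, the work surface at z = 0. Lengths are in m, angles in rad, forces in N, time in s.
With the tool pointing down it reaches from about 0.35 to 0.775 m from the base axis. Payload 5.5 kg.
Tool frame: the origin (TCP) lies on the centre line of the jaws, within the pads' length; the fingertips stand 11 mm ahead of it and the grasp point (between the pads) lies 8 mm behind it; z points along the fingers, y is the line along which they close (so a half turn about z gives the same grasp; the last joint's range is limited). The gripper opens to 85 mm and grips with 20 to 120 N. Pads are 22 mm wide; open, the fingers measure 114 mm over their backs; the gripper's body (76 mm by 85 mm) begins 54 mm behind the grasp point. The pads swing forward as they close: fully open they stand 13 mm farther back than shut.
Start: joints at [1.196, 0.313, 0.046, 1.304, 0, 1.431], TCP at [0.134, 0.559, 0.242] pointing down, gripper open.
Joint ranges: [-2.76, 2.76], [-0.86, 1.69], [-1.03, 1.26], [-2.2, 2.34], [-1.47, 1.5], [-3.14, 3.14]. Speed limits (rad/s): [2.57, 2.57, 3.14, 3.14, 3.14, 3.14].

## Interface

Orientations are given as a unit quaternion [w, x, y, z].
In Python, from workcell import get_state, eyes, env gives the robot as it stands.
- The arm moves only by the shell command python3 -m inch 'ROWS' [OPENING] [FORCE]. ROWS is JSON, one flat list of numbers, 4 for each row, row after row: the shift along the tool's x, y, z in cm, then the turn about the tool's z in rad. A call has exactly 5 rows; each row shifts and turns the commanded pose from where the row before left it, along the tool's axes as they then stand; what a row does not reach is not made up. A row lasts 1/12 s, in which the tool goes at most 41.7 mm and 7.16 degrees, less where a joint would pass 70% of its speed; a pose out of reach is approached as far as the arm can. A call is refused whole if a number of a shift passes 4.17 or a number of a turn 0.125, either way. A call with a gripper value outside its range is refused whole. OPENING is the opening, from -1 (shut) to 1 (fully open), set as the call begins (- or left out, the last holds). The fingers move at their own pace and stop on an object; FORCE is the grip in N (left out, the last holds). Time passes only in rows, so rows that do not move let the fingers close, or fill a call up. It gives the time, the measured TCP pose, the force, the opening and the grip force at its end, in the units of the state.
- get_state(): the state, without advancing time (a new reading comes with each control period).
- eyes.read_camera(name): name is "scene" or "top" or "wrist"; returns the picture (480x640x3 uint8, red, green, blue); there is no depth.
- eyes.camera_info(name): a dict with "fovy" (degrees; the focal length in pixels is half the picture's height over the tangent of half this angle, whatever the lens; pixels are square), "cx", "cy" (the principal point, pixels), "xyz" and "orientation" of the camera in the world. Camera axes: x right, y down, z forward; pixel columns grow to the right and rows downward; lengths in m; the calibration is good to about 2 mm. The wrist camera is an equidistant fisheye: a pixel r from the principal point sees the ray r / f radians off the axis. A picture is of the moment at which its call begins: read the wrist's pose just before it. camera_info takes no time and is no camera call; for the wrist camera it gives the pose at the moment of the call.
- env.hand_in(): hands the job in; it is judged then, once.
The state is a dict: "clock": time; "joint_pos": joint angles; "qvel": joint speeds; "tau": joint torques, N m; "tcp_pos": TCP position; "orientation": TCP orientation; "wrist_force": force on the tool from outside, world axes, zero at the start; "ft_torque": the same for the moment, N m; "finger_gap": finger opening in m; "grip_force": force on a finger pad.
Only numpy, scipy, OpenCV 4.12 (cv2) and the standard library are available. Lean on these libraries where they do the work, as an engineer would, in place of code of your own. Each camera call takes 0.05 s, during which the arm holds its last target. There are 200 camera calls.

## Task

Draw the blue cover plate out from under the riser by its orange lug and put it down flat on the bench. Then take it again by its black handle and lower it over the two brass pins of the cartridge fixture, lug between the yellow cheeks, until it rests flush. Do not drop or force the plate (under 60 N) and leave the bottle, the loose cartridge and the tote where they are.

Things in the scene. Friction and masses are not known exactly. Their poses are not given: they have to be found in the camera images.
- plate: Blue cover plate, 0.5 kg. Origin: centre of the underside of its slab, 130 (x) by 90 (y) by 10 mm thick; z up. A tongue 14 wide, 10 thick reaches from it to x = -125; at its end an orange lug, 28 (x) by 12 (y), top at z 46. Mid-slab a black handle, 60 (x) by 16 (y), top at z 46. Through holes 13.5 mm wide at (x, y) = (-50, 28) and (50, 0). Starts flat under the riser, lug sticking out.
- plate_lug (a point): Point in the middle of the orange lug, at x = -109 mm, 30 mm above the plate's underside (16 mm below the lug's top); grip across the 12 mm (plate y).
- plate_handle (a point): Point in the middle of the black handle, 30 mm above the plate's underside (16 mm below the handle's top); grip across the 16 mm (plate y).
- riser: Fixed white board on two aluminium side panels, 200 deep (x) by 260 wide (y) mm, top at 80, underside at 68, 236 clear between the panels. Origin: centre of its footprint on the bench. Open at the front, its -x side. On it a clear tray of black cartridges, 60 mm high, 85 mm back from the front edge.
- riser_edge (a point): Point on the bench under the middle of the riser's front edge (riser x = -100 mm); the riser's -x axis points out into the open bench.
- fixture: Fixed aluminium base 250 (x, -140 to 110) by 130 (y) by 12 mm; origin on the bench below the seat. Two grey rails, 26 (x) by 100 (y) at x = -50 and 50, tops at z 40, carry the plate. Two brass pins, 12 mm thick, rise 32 above them, the top 6 tapered. At the -x end two yellow cheeks (x -130 to -94, top z 80) leave a 22 mm slot for tongue and lug, no room for fingers. Seated plate: same axes.
- seat (a point): Point where the plate's origin (centre of the underside) lies when seated: at fixture (0, 0, 40) mm; axes as the fixture's.
- fork (a point): Point in the slot between the yellow cheeks, at fixture (-109, 0, 70) mm: where the middle of the lug, plate_lug, lies when seated.
- pin_a (a point): Top of the brass pin at fixture (-50, 28) mm, 72 mm above the bench.
- pin_b (a point): Top of the brass pin at fixture (50, 0) mm, 72 mm above the bench.
- bottle: Bystander: clear bottle with red cap, 60 mm in diameter, 130 mm high, origin at the centre of its underside.
- cartridge: Bystander: loose black cartridge, 75 (x) by 30 (y) by 51 mm high, origin at the centre of its underside.
- tote: Bystander: empty green tote, 100 (x) by 130 (y) by 50 mm high, origin at the centre of its underside.

How it is judged:
By the outcome, as a careful person would: the job done as asked, in the order asked, and still so for the second after the job is handed in, with the robot touching nothing.
It also fails if it takes over 51 s, if anything falls off the work surface, if the arm or the gripper's body presses on something with over 40 N, if the wrist force passes 120 N, or if a joint passes its speed limit or range.

## Working session

There is one attempt and no reset: what is moved stays moved. The work goes in short steps, Python scripts to look and compute and a shell command to move; the robot and the scene stay as the last step left them, time stands still between calls to the robot, and variables do not carry over. Pictures are saved under pics/ and viewed, at most 10 in all, crops included, and the job is handed in when it is done.

```bash
mkdir -p pics; ls; python3 - <<'E'
from workcell import get_state, eyes, env
import cv2, json
s=get_state(); print(s)
for n in ("scene","top"):
    print(n, eyes.camera_info(n))
    im=eyes.read_camera(n); cv2.imwrite(f"pics/{n}0.png", im[:,:,::-1])
print("wrist", eyes.camera_info("wrist"))
E
```

```text
pics
{'clock': 0.0, 'joint_pos': array([1.19641751e+00, 3.13987292e-01, 4.49831396e-02, 1.30359597e+00,
       4.12134961e-06, 1.43122467e+00]), 'qvel': array([-0.00086635, -0.00147375,  0.0006139 ,  0.00056111,  0.0008005 ,
       -0.00116852]), 'tau': array([ 1.70029307e-03, -4.80622458e+01,  2.98534441e+01,  1.92253356e-02,
       -5.30079080e-05, -7.83654826e-06]), 'tcp_pos': array([0.13358924, 0.55876531, 0.24141801]), 'orientation': array([-2.31215922e-04,  1.17134010e-01,  9.93115708e-01, -8.71758303e-04]), 'wrist_force': array([-0.33793818,  0.74569304,  0.11862164]), 'ft_torque': array([0.02963983, 0.01394168, 0.00756625]), 'grip_force': 0.0, 'finger_gap': 0.08534077857414327}
scene {'fovy': 51.25767453496114, 'cx': 324.29584061636155, 'cy': 236.34371293451812, 'xyz': array([ 1.04525213, -0.39466476,  0.96697821]), 'orientation': array([-0.28140915,  0.87704433,  0.36895446, -0.12439748])}
top {'fovy': 52.30417343976509, 'cx': 313.25758970166186, 'cy': 242.9157647174669, 'xyz': array([0.48860587, 0.01848662, 1.16261816]), 'orientation': array([ 0.03342587, -0.70231746,  0.71025814, -0.0341507 ])}
wrist {'fovy': 65.70646984690485, 'cx': 325.54262408581434, 'cy': 241.4571815531222, 'xyz': array([0.05159622, 0.57833777, 0.37353958]), 'orientation': array([0.12914578, 0.7744978 , 0.61102428, 0.10061739])}
```

View pics/top0.png

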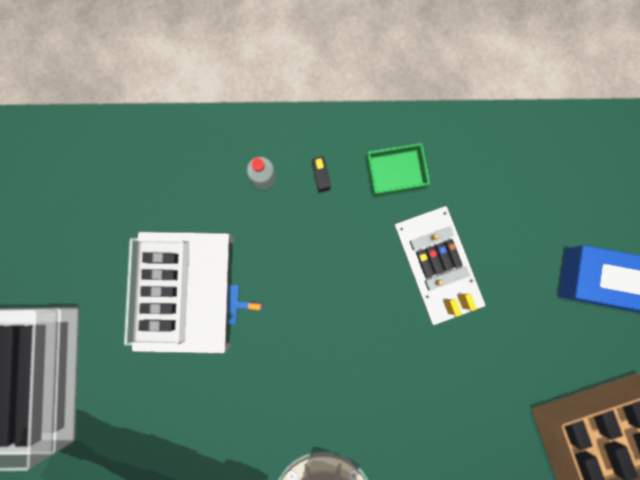

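View pics/scene0.png

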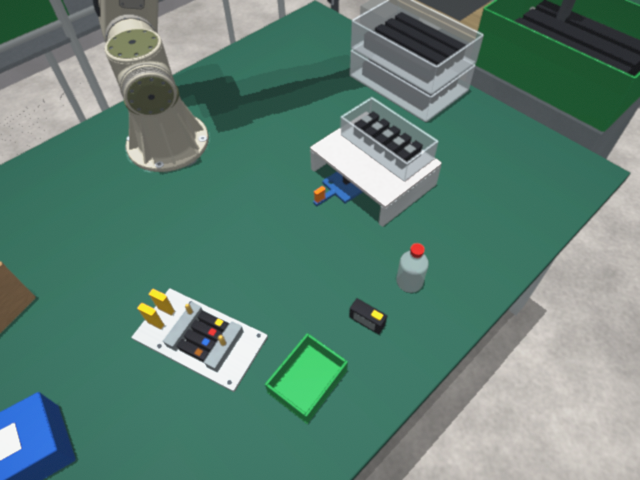

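The top view shows the riser at about (180,292), with the lug pointing right at (254,307). The fixture is at about (440,265), with its cheeks at (462,303). The bottle (260,172), cartridge (321,173) and tote (398,170) are all clear of the work. I'll make enlarged crops for precise points.

```bash
cat > h.py <<'E'
import numpy as np, cv2
from scipy.spatial.transform import Rotation as R
from scipy.optimize import least_squares
from workcell import get_state, eyes
def rot(q): return R.from_quat([q[1],q[2],q[3],q[0]]).as_matrix()
def proj(P,ci,fish=False):
    f=240/np.tan(np.radians(ci["fovy"])/2)
    c=(np.atleast_2d(P)-ci["xyz"])@rot(ci["orientation"])
    if fish:
        r=np.hypot(c[:,0],c[:,1]); k=f*np.arctan2(r,c[:,2])/np.maximum(r,1e-9)
    else: k=f/c[:,2]
    return np.c_[ci["cx"]+k*c[:,0],ci["cy"]+k*c[:,1]]
def ray(uv,ci,fish=False):
    f=240/np.tan(np.radians(ci["fovy"])/2)
    d=(np.atleast_2d(uv)-[ci["cx"],ci["cy"]])/f
    if fish:
        t=np.hypot(d[:,0],d[:,1]); v=np.c_[d*(np.sin(t)/np.maximum(t,1e-9))[:,None],np.cos(t)]
    else: v=np.c_[d,np.ones(len(d))]
    return v@rot(ci["orientation"]).T
def onz(uv,z,ci,fish=False):
    d=ray(uv,ci,fish); z=np.asarray(z)
    return ci["xyz"]+d*((z-ci["xyz"][2])/d[:,2])[:,None]
def place(P,p):  # p = x,y,yaw
    P=np.atleast_2d(P); c,s=np.cos(p[2]),np.sin(p[2])
    return np.c_[p[0]+c*P[:,0]-s*P[:,1],p[1]+s*P[:,0]+c*P[:,1],P[:,2]]
def crop(im,x,y,w,h,k): return cv2.resize(im[y:y+h,x:x+w],None,fx=k,fy=k,interpolation=cv2.INTER_CUBIC)
E
python3 - <<'E'
from h import *
t=cv2.imread("pics/top0.png"); s=cv2.imread("pics/scene0.png")
a=np.hstack([crop(t,200,260,80,60,5),crop(t,385,200,110,130,1).repeat(1,0)[:0] if 0 else crop(t,390,203,100,75,4)])
b=np.hstack([crop(s,300,150,80,60,5),crop(t,390,253,100,75,4)])
cv2.imwrite("pics/c1.png",np.vstack([a,b]))
cv2.imwrite("pics/c2.png",crop(s,125,280,150,112,5))
ct=eyes.camera_info("top"); cs=eyes.camera_info("scene")
p=get_state()["tcp_pos"]; print(proj(p,ct),proj(p,cs))
for nm,uv in dict(lug=[254.5,307],bottle=[262,183],cart=[321,173],riserFR=[229,234],riserFL=[225,353]).items():
    print(nm,onz(uv,{"lug":.046,"bottle":0.02,"cart":.051}.get(nm,.08),ct))
E
```

```text
[[ 15.87542224 490.75403282]] [[344.99598497  -0.76289802]]
lug [[0.45127571 0.15153808 0.046     ]]
bottle [[0.74255625 0.13687742 0.02      ]]
cart [[ 0.75769091 -0.00302332  0.051     ]]
riserFR [[0.6144858  0.20434878 0.08      ]]
riserFL [[0.35373792 0.21170592 0.08      ]]
```

View pics/c1.png

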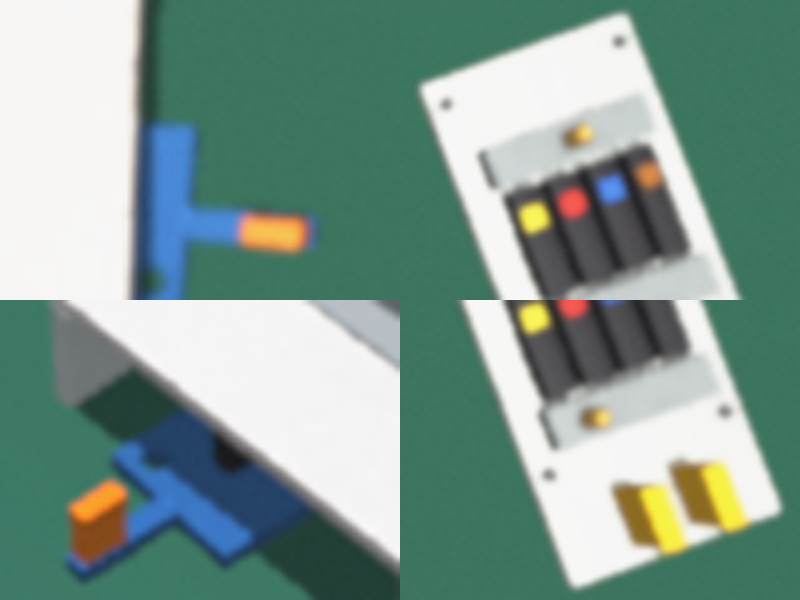

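View pics/c2.png

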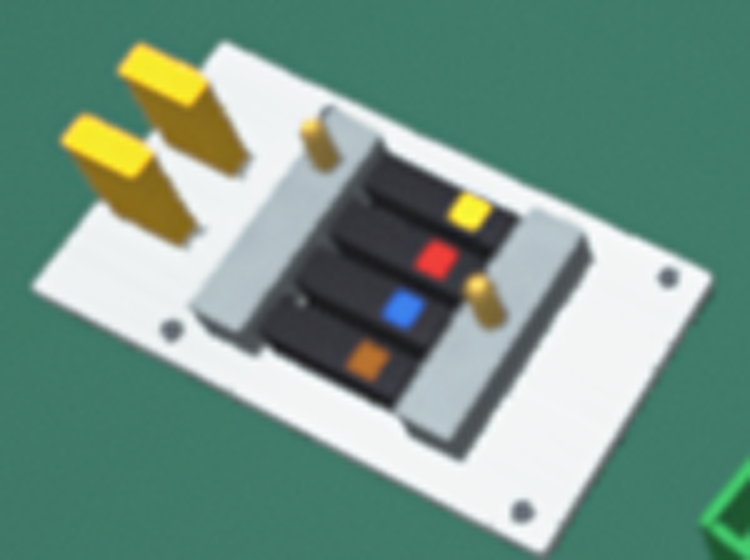

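```bash
cat > fit.py <<'E'
from h import *
ct=eyes.camera_info("top"); cs=eyes.camera_info("scene")
def U(X,Y,x0,y0,k): return [x0+(X+.5)/k-.5,y0+(Y+.5)/k-.5]
mm=lambda *a: np.array(a,float)/1000
def fit(obs,p0):
    def f(p): return np.concatenate([(proj(place(P,p),c)-uv)[0] for P,uv,c in obs])
    r=least_squares(f,p0,loss="soft_l1"); print(r.x.round(4),np.degrees(r.x[2]).round(2)); print(f(r.x).reshape(-1,2).round(1).tolist()); return r.x
T=lambda X,Y:U(X,Y,200,260,5); S=lambda X,Y:U(X,Y-300,300,150,5)
pl=[(mm(-123,6,46),T(305,250),ct),(mm(-123,-6,46),T(310,217),ct),(mm(-95,-6,46),T(240,213),ct),(mm(-95,6,46),T(238,245),ct),
(mm(-65,-45,10),T(194,127),ct),
(mm(-123,6,46),S(70,513),cs),(mm(-95,6,46),S(108,482),cs),(mm(-95,-6,46),S(128,492),cs),(mm(-123,-6,46),S(88,522),cs),
(mm(-65,45,10),S(118,452),cs),(mm(-65,-45,10),S(226,552),cs)]
F1=lambda X,Y:U(X-400,Y,390,203,4); F2=lambda X,Y:U(X-400,Y-300,390,253,4); G=lambda X,Y:U(X,Y,125,280,5)
fx=[(mm(110,65,12),F1(420,88),ct),(mm(110,-65,12),F1(625,12),ct),(mm(-140,-65,12),F2(780,512),ct),(mm(-140,65,12),F2(573,588),ct),
(mm(-50,28,72),F2(604,418),ct),(mm(50,0,72),F1(585,131),ct),
(mm(-140,65,12),G(222,40),cs),(mm(-140,-65,12),G(32,288),cs),(mm(110,65,12),G(712,277),cs),(mm(110,-65,12),G(545,556),cs),
(mm(-50,28,72),G(313,122),cs),(mm(50,0,72),G(477,281),cs)]
if __name__=="__main__":
    P=fit(pl,[.45,.26,1.57]); F=fit(fx,[.55,-.26,.39])
    L=place(mm(-109,0,30),P)[0]; print("lug",L)
    s=get_state(); M=rot(s["orientation"]); print("tool x,y world",M[:,0].round(3),M[:,1].round(3))
E
python3 fit.py
```

```text
[0.4602 0.2605 1.5086] 86.44
[[-0.2, -0.6], [-0.9, 0.7], [0.8, 0.9], [0.9, -0.2], [0.3, 0.3], [0.3, -1.0], [1.4, -0.5], [0.6, 0.3], [-0.1, 0.0], [-1.4, 0.5], [0.5, 0.8]]
[ 0.5583 -0.276   0.3348] 19.18
[[0.6, -0.2], [0.4, 0.4], [0.6, -0.1], [0.4, 0.0], [0.2, 0.2], [0.4, 0.7], [0.7, 0.1], [0.4, -0.4], [0.8, -0.6], [0.1, -0.6], [-0.2, 0.3], [0.8, 0.5]]
lug [0.45341736 0.15175914 0.03      ]
tool x,y world [-0.973  0.233  0.   ] [ 0.233  0.973 -0.002]
```

```bash
cat > plan.py <<'E'
from h import *
import sys
def plan(target,yaw,n):
    s=get_state(); M=rot(s["orientation"]); y0=np.arctan2(M[1,0],M[0,0])
    th=-(yaw-y0+np.pi)%(2*np.pi); th=th-2*np.pi if th>np.pi else th
    th=-(((yaw-y0)+np.pi)%(2*np.pi)-np.pi)
    d=(np.array(target)-s["tcp_pos"])*100; print("at",s["tcp_pos"].round(4),"yaw",round(y0,4),"d cm",d.round(2),"turn",round(th,3))
    for i in range(n):
        y=y0-th*i/n; c,q=np.cos(y),np.sin(y)
        e=d/n; print([round(c*e[0]+q*e[1],2),round(q*e[0]-c*e[1],2),round(-e[2],2),round(th/n,4)])
if __name__=="__main__":
    a=[float(x) for x in sys.argv[1:]]; plan(a[:3],a[3],int(a[4]))
E
python3 plan.py .4534 .1518 .2 -1.633 15
```

```text
at [0.1336 0.5588 0.2415] yaw 2.9068 d cm [ 31.98 -40.7   -4.15] turn -1.743
[np.float64(-2.7), np.float64(-2.14), np.float64(0.28), np.float64(-0.1162)]
[np.float64(-2.44), np.float64(-2.44), np.float64(0.28), np.float64(-0.1162)]
[np.float64(-2.14), np.float64(-2.71), np.float64(0.28), np.float64(-0.1162)]
[np.float64(-1.81), np.float64(-2.94), np.float64(0.28), np.float64(-0.1162)]
[np.float64(-1.46), np.float64(-3.13), np.float64(0.28), np.float64(-0.1162)]
[np.float64(-1.08), np.float64(-3.28), np.float64(0.28), np.float64(-0.1162)]
[np.float64(-0.7), np.float64(-3.38), np.float64(0.28), np.float64(-0.1162)]
[np.float64(-0.3), np.float64(-3.44), np.float64(0.28), np.float64(-0.1162)]
[np.float64(0.1), np.float64(-3.45), np.float64(0.28), np.float64(-0.1162)]
[np.float64(0.5), np.float64(-3.41), np.float64(0.28), np.float64(-0.1162)]
[np.float64(0.89), np.float64(-3.33), np.float64(0.28), np.float64(-0.1162)]
[np.float64(1.27), np.float64(-3.21), np.float64(0.28), np.float64(-0.1162)]
[np.float64(1.64), np.float64(-3.04), np.float64(0.28), np.float64(-0.1162)]
[np.float64(1.98), np.float64(-2.83), np.float64(0.28), np.float64(-0.1162)]
[np.float64(2.29), np.float64(-2.58), np.float64(0.28), np.float64(-0.1162)]
```

```bash
python3 -m inch '[-2.7,-2.15,0,-0.116,-2.45,-2.45,0,-0.116,-2.15,-2.7,0,-0.116,-1.8,-2.95,0,-0.116,-1.45,-3.15,0,-0.116]' 0.2
python3 -m inch '[-1.1,-3.3,0,-0.116,-0.7,-3.4,0,-0.116,-0.3,-3.45,0,-0.116,0.1,-3.45,0,-0.116,0.5,-3.4,0,-0.116]'
python3 -m inch '[0.9,-3.35,0.8,-0.116,1.25,-3.2,0.8,-0.116,1.65,-3.05,0.8,-0.116,2.0,-2.85,0.8,-0.116,2.3,-2.6,0.8,-0.116]'
python3 -m inch '[0,0,0,0,0,0,0,0,0,0,0,0,0,0,0,0,0,0,0,0]'
python3 plan.py .4534 .1518 .2 -1.633 1
python3 - <<'E'
from h import *
import json
ci=eyes.camera_info("wrist"); im=eyes.read_camera("wrist"); cv2.imwrite("pics/w1.png",im[:,:,::-1])
json.dump({k:(v.tolist() if hasattr(v,"tolist") else v) for k,v in ci.items()},open("w1.json","w"))
E
```

```text
clock: 0.52
tcp_pos: [0.2406, 0.4218, 0.2419]
orientation: [-0.0, -0.174, 0.985, -0.0]
wrist_force: [0.6, 0.5, -0.2]
finger_gap: 0.0513
grip_force: 0.0
clock: 0.93
tcp_pos: [0.3419, 0.2906, 0.2421]
orientation: [-0.0, -0.437, 0.899, 0.0]
wrist_force: [0.8, -0.2, 0.5]
finger_gap: 0.0514
grip_force: 0.0
clock: 1.35
tcp_pos: [0.44, 0.1556, 0.2032]
orientation: [-0.0, -0.668, 0.744, 0.0]
wrist_force: [0.7, 0.9, -0.3]
finger_gap: 0.0512
grip_force: 0.0
clock: 1.77
tcp_pos: [0.4391, 0.1581, 0.204]
orientation: [0.0, -0.667, 0.745, 0.0]
wrist_force: [-0.2, 0.8, -0.6]
finger_gap: 0.0511
grip_force: 0.0
at [0.4391 0.1581 0.204 ] yaw -1.682 d cm [ 1.43 -0.63 -0.4 ] turn -0.049
[np.float64(0.47), np.float64(-1.5), np.float64(0.4), np.float64(-0.049)]
```

View pics/w1.png

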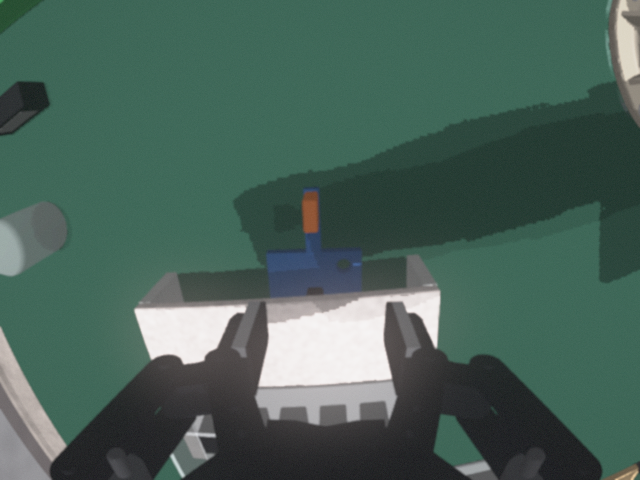

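The wrist view shows the lug at about (311,212), pointing up in the picture. The slab front corners are at (268,252) and (362,250), the hole is at (344,266), and the fingers straddle column 326.

```bash
cat > segw.py <<'E'
from fit import *
import json
def load(n):
    ci=json.load(open(n+".json")); ci["xyz"]=np.array(ci["xyz"]); ci["orientation"]=np.array(ci["orientation"]); return ci
def masks(im):
    h=cv2.cvtColor(im,cv2.COLOR_BGR2HSV); return h, cv2.inRange(h,(3,130,60),(20,255,255)), cv2.inRange(h,(100,110,40),(125,255,255))
E
python3 - <<'E'
from segw import *
im=cv2.imread("pics/w1.png"); ci=load("w1"); h,o,b=masks(im)
n,l,st,ce=cv2.connectedComponentsWithStats(o); i=[k for k in range(1,n) if st[k,4]>60]; print(st[i],ce[i])
n,l,st,ce=cv2.connectedComponentsWithStats(b); i=[k for k in range(1,n) if st[k,4]>150]; print(st[i],ce[i])
for r in (190,196,200,210,222,228,231): print(r,h[r,300:324,0].tolist(),h[r,300:324,2].tolist())
# column profile
print(h[184:240,311,2].tolist())
for P in ([.4602,.2605,1.5086],):
  print(proj(place(np.array([[-.123,-.006,.046],[-.123,.006,.046],[-.095,.006,.046],[-.095,-.006,.046],[-.065,-.045,.01],[-.065,.045,.01],[-.05,.028,.01]]),P),ci,True).round(1).tolist())
E
```

```text
[[302 193  16  39 541]] [[309.87430684 212.38817006]]
[[ 266  232   95   42 1430]] [[301.94475524 256.09020979]]
190 [80, 82, 92, 104, 106, 107, 107, 109, 109, 111, 109, 110, 110, 112, 113, 112, 109, 107, 105, 99, 86, 77, 78, 78] [73, 73, 75, 94, 105, 109, 108, 108, 105, 107, 106, 107, 106, 102, 99, 98, 97, 95, 89, 74, 61, 63, 61, 65]
196 [76, 79, 64, 17, 10, 10, 11, 11, 11, 10, 11, 11, 11, 10, 11, 11, 10, 5, 143, 100, 87, 80, 75, 79] [76, 73, 71, 81, 100, 113, 117, 113, 113, 115, 114, 110, 114, 112, 117, 112, 110, 98, 75, 70, 62, 62, 65, 62]
200 [78, 53, 15, 11, 11, 11, 11, 11, 11, 11, 10, 10, 10, 11, 11, 11, 10, 6, 160, 103, 84, 81, 78, 79] [73, 75, 92, 116, 127, 127, 130, 127, 128, 129, 128, 130, 128, 129, 127, 123, 115, 101, 77, 73, 64, 63, 61, 60]
210 [75, 35, 12, 10, 10, 10, 10, 10, 11, 10, 10, 11, 11, 10, 11, 10, 10, 9, 177, 103, 93, 84, 77, 79] [63, 67, 98, 121, 138, 142, 143, 146, 145, 145, 145, 145, 146, 146, 140, 138, 131, 111, 83, 70, 65, 61, 64, 63]
222 [77, 76, 17, 11, 10, 10, 11, 10, 11, 10, 10, 10, 10, 10, 10, 10, 10, 9, 1, 123, 101, 87, 78, 79] [65, 63, 72, 108, 132,
[... 192 characters left out ...]
 [71, 71, 69, 104, 132, 140, 146, 146, 147, 143, 144, 144, 144, 144, 145, 143, 136, 122, 89, 88, 76, 65, 65, 59]
231 [79, 78, 70, 23, 11, 10, 10, 9, 10, 9, 10, 9, 9, 9, 9, 9, 7, 179, 124, 109, 103, 92, 80, 81] [72, 72, 74, 79, 106, 128, 139, 142, 138, 138, 133, 135, 133, 134, 131, 130, 118, 99, 86, 89, 76, 62, 63, 62]
[73, 73, 68, 76, 89, 105, 107, 93, 104, 107, 114, 114, 110, 113, 114, 119, 130, 140, 145, 144, 144, 145, 144, 144, 144, 147, 145, 144, 143, 145, 144, 143, 145, 146, 148, 146, 145, 146, 145, 146, 143, 145, 146, 147, 144, 145, 141, 135, 107, 89, 97, 97, 97, 96, 96, 98]
[[297.1, 201.2], [312.1, 200.4], [314.1, 233.7], [299.6, 234.4], [263.5, 254.8], [358.6, 250.5], [341.1, 266.1]]
```

```bash
python3 - <<'E'
from segw import *
ci=load("w1")
P=np.array([[-.123,-.006,.046],[-.123,.006,.046],[-.095,.006,.046],[-.095,-.006,.046],[-.065,-.045,.01],[-.065,.045,.01],[-.05,.028,.01]])
uv=np.array([[301.3,200.5],[317,200.5],[317,232],[302.3,232],[266.5,252],[361.7,250],[344.3,265.5]])
f=lambda p:(proj(place(P,p),ci,True)-uv).ravel()
r=least_squares(f,[.46,.26,1.5],loss="soft_l1").x; print(r,f(r).reshape(-1,2).round(1).tolist()); L=place([-.109,0,.03],r)[0]; print(L)
import plan; plan.plan([L[0],L[1],.026],r[2]-np.pi,1)
E
```

```text
[0.45843911 0.25957785 1.49359078] [[0.2, -0.9], [-0.5, -1.5], [0.9, 0.4], [1.0, 0.9], [-0.4, 1.0], [-0.3, -0.0], [-0.7, -0.1]]
[0.45003207 0.15090255 0.03      ]
at [0.4391 0.1581 0.2041] yaw -1.6816 d cm [  1.09  -0.72 -17.81] turn -0.034
[np.float64(0.6), np.float64(-1.17), np.float64(17.81), np.float64(-0.0336)]
```

```bash
python3 -m inch '[0.6,-1.15,2.5,-0.032,0,0,3.5,0,0,0,3.5,0,0,0,3,0,0,0,2.3,0]'
python3 -m inch '[0,0,1.5,0,0,0,1,0,0,0,0.5,0,0,0,0,0,0,0,0,0]'
python3 plan.py .4500 .1509 .026 -1.647 1
```

```text
clock: 2.23
tcp_pos: [0.4489, 0.1506, 0.0538]
orientation: [-0.001, -0.679, 0.734, 0.0]
wrist_force: [0.4, -0.7, 0.4]
finger_gap: 0.0516
grip_force: 0.0
clock: 2.65
tcp_pos: [0.4505, 0.1505, 0.0262]
orientation: [0.0, -0.678, 0.735, -0.0]
wrist_force: [0.4, 0.7, 0.1]
finger_gap: 0.0511
grip_force: 0.0
at [0.4505 0.1505 0.0262] yaw -1.6503 d cm [-0.05  0.04 -0.02] turn -0.003
[np.float64(-0.04), np.float64(0.05), np.float64(0.02), np.float64(-0.0033)]
```

```bash
python3 -m inch '[0,0,0,0,0,0,0,0,0,0,0,0,0,0,0,0,0,0,0,0]' -1 50
python3 -m inch '[0,0,0,0,0,0,0,0,0,0,0,0,0,0,0,0,0,0,0,0]'
```

```text
clock: 3.07
tcp_pos: [0.4511, 0.15, 0.0267]
orientation: [0.001, -0.678, 0.735, -0.0]
wrist_force: [-0.8, -0.2, 7.0]
finger_gap: 0.0112
grip_force: 50.0
clock: 3.48
tcp_pos: [0.4512, 0.15, 0.0267]
orientation: [0.001, -0.678, 0.735, -0.0]
wrist_force: [-1.0, 1.0, 5.9]
finger_gap: 0.0112
grip_force: 50.0
```

```bash
python3 -m inch '[0.3,0,-0.03,0,0.8,0,0,0,1.3,0,0,0,1.6,0,0,0,1.6,0,0,0]'
python3 -m inch '[1.6,0,0,0,1.6,0,0,0,1.6,0,0,0,1.6,0,0,0,1.6,0,0,0]'
python3 -m inch '[1.4,0,0,0,1.2,0,0,0,0.8,0,0,0,0.4,0,0,0,0,0,0,0]'
```

```text
clock: 3.9
tcp_pos: [0.4467, 0.0946, 0.0267]
orientation: [0.002, -0.679, 0.734, 0.0]
wrist_force: [0.8, 4.2, 3.7]
finger_gap: 0.0112
grip_force: 49.6
clock: 4.32
tcp_pos: [0.44, 0.0145, 0.0267]
orientation: [0.002, -0.678, 0.735, 0.0]
wrist_force: [0.9, 6.5, 4.1]
finger_gap: 0.011
grip_force: 49.9
clock: 4.73
tcp_pos: [0.4369, -0.0241, 0.0267]
orientation: [0.001, -0.678, 0.735, -0.0]
wrist_force: [0.3, 0.8, 4.9]
finger_gap: 0.0115
grip_force: 49.8
```

```bash
python3 -m inch '[0,0,0,0,0,0,0,0,0,0,0,0,0,0,0,0,0,0,0,0]' 0.2 50
python3 -m inch '[0,0,-1,0,0,0,-3,0,-1,0,-4,0,-3,0,-4,0,-4,0,-4,0]'
python3 -m inch '[-2,0,-1,0,0,0,0,0,0,0,0,0,0,0,0,0,0,0,0,0]'
python3 - <<'E'
from h import *
import json
print(get_state()["tcp_pos"])
ci=eyes.camera_info("wrist"); im=eyes.read_camera("wrist"); cv2.imwrite("pics/w2.png",im[:,:,::-1])
json.dump({k:(v.tolist() if hasattr(v,"tolist") else v) for k,v in ci.items()},open("w2.json","w"))
E
```

```text
clock: 5.15
tcp_pos: [0.4362, -0.0235, 0.0259]
orientation: [-0.0, -0.678, 0.735, 0.0]
wrist_force: [0.6, 0.1, 0.6]
finger_gap: 0.051
grip_force: 0.0
clock: 5.57
tcp_pos: [0.4419, 0.0405, 0.1711]
orientation: [0.0, -0.677, 0.736, -0.001]
wrist_force: [0.9, -0.3, 0.0]
finger_gap: 0.0511
grip_force: 0.0
clock: 5.98
tcp_pos: [0.4422, 0.0601, 0.1776]
orientation: [-0.001, -0.678, 0.735, 0.001]
wrist_force: [-0.0, -0.0, -0.4]
finger_gap: 0.0513
grip_force: 0.0
[0.44222229 0.06005558 0.17758484]
```

View pics/w2.png

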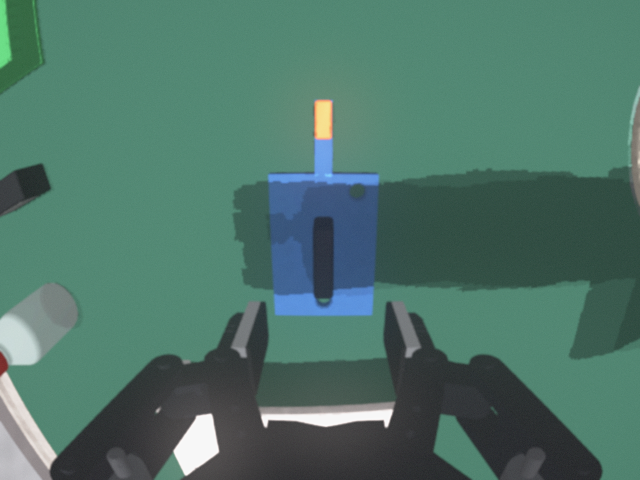

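The plate lies flat and clear. The lug is at (323,118), the handle at (323,258), the slab corners are about (270,174), (378,174), (373,316) and (275,316), and the hole is at (357,191). Now I'll fit its pose.

```bash
cat >> segw.py <<'E'
def cross(v,lo,hi,up=True):
    "subpixel position of the strongest step in v[lo:hi]"
    g=np.abs(np.gradient(cv2.GaussianBlur(v.astype(float)[:,None],(1,5),1)[:,0])); g=g[lo:hi]; k=int(g.argmax()); a=slice(max(k-2,0),k+3)
    return lo+(g[a]*np.arange(len(g))[a]).sum()/g[a].sum()
E
cat > platefit.py <<'E'
from segw import *
def platefit(im,ci,p0,z):
    # blue-minus-green separates slab from bench
    d=im[:,:,0].astype(float)-im[:,:,1]; E=[]
    q=lambda x,y: proj(place([x,y,z],p0),ci,True)[0]
    for x in np.linspace(-.055,.055,12):
        for y,s in ((-.045,1),(.045,1)):
            u=q(x,y).round().astype(int)
            if 8<u[0]<630 and 0<u[1]<478: E.append(([cross(d[u[1]],u[0]-8,u[0]+9),u[1]],1,y))
    for y in np.r_[-.038:-.012:6j,.012:.038:6j]:
        for x in (-.065,.065):
            u=q(x,y).round().astype(int)
            if 8<u[1]<470: E.append(([u[0],cross(d[:,u[0]],u[1]-8,u[1]+9)],0,x))
    W=onz([e[0] for e in E],z,ci,True)
    def f(p):
        c,s=np.cos(p[2]),np.sin(p[2]); a=W[:,:2]-p[:2]; l=np.c_[c*a[:,0]+s*a[:,1],-s*a[:,0]+c*a[:,1]]
        return np.array([l[i,e[1]]-e[2] for i,e in enumerate(E)])*1000
    r=least_squares(f,p0,loss="soft_l1"); return r.x,f(r.x),E
E
python3 - <<'E'
from platefit import *
ci=load("w2"); im=cv2.imread("pics/w2.png")
p=[.4454,.0846,1.493]
for k in range(2): p,f,E=platefit(im,ci,p,.01)
print(p)
for ax,v in ((1,-.045),(1,.045),(0,-.065),(0,.065)): print(ax,v,[round(f[i],2) for i in range(len(E)) if E[i][1:]==(ax,v)])
o=cv2.inRange(cv2.cvtColor(im,cv2.COLOR_BGR2HSV),(3,130,60),(25,255,255)); n,l,st,ce=cv2.connectedComponentsWithStats(o); i=1+st[1:,4].argmax(); print(ce[i],st[i],onz(ce[i],.046,ci,True), place([-.109,0,.03],p))
import plan; plan.plan([p[0],p[1],.027],p[2]-np.pi,1)
E
```

```text
[0.44488828 0.08543237 1.487421  ]
1 -0.045 [np.float64(-0.16), np.float64(-0.39), np.float64(-0.14), np.float64(-0.4), np.float64(-0.17), np.float64(0.07), np.float64(-0.17), np.float64(-0.04), np.float64(-0.24), np.float64(-0.14), np.float64(-0.39), np.float64(-0.3)]
1 0.045 [np.float64(0.19), np.float64(-0.09), np.float64(0.14), np.float64(0.3), np.float64(0.17), np.float64(0.32), np.float64(0.22), np.float64(0.43), np.float64(0.24), np.float64(0.01), np.float64(0.25), np.float64(0.28)]
0 -0.065 [np.float64(-0.74), np.float64(-0.74), np.float64(-0.7), np.float64(-0.7), np.float64(-0.97), np.float64(-0.95), np.float64(-0.61), np.float64(-0.57), np.float64(-0.63), np.float64(-0.62), np.float64(-0.7), np.float64(-0.69)]
0 0.065 [np.float64(0.72), np.float64(0.72), np.float64(0.68), np.float64(0.67), np.float64(0.66), np.float64(0.63), np.float64(0.7), np.float64(0.73), np.float64(0.66), np.float64(0.73), np.float64(0.79), np.float64(0.81)]
[315.42857143 118.5       ] [314 102   3  35  70] [[ 0.44102239 -0.02419938  0.046     ]] [[ 0.43581089 -0.02318899  0.03      ]]
at [0.4423 0.06   0.1776] yaw -1.6524 d cm [  0.26   2.55 -15.06] turn 0.002
[np.float64(-2.56), np.float64(-0.05), np.float64(15.06), np.float64(0.0018)]
```

```bash
python3 plan.py .530 -.286 .225 -2.807 10 | sed 's/np.float64//g'
```

```text
at [0.4423 0.06   0.1776] yaw -1.6524 d cm [  8.77 -34.6    4.74] turn 1.155
[(3.38), (-1.16), (-0.47), (0.1155)]
[(3.22), (-1.54), (-0.47), (0.1155)]
[(3.02), (-1.9), (-0.47), (0.1155)]
[(2.78), (-2.23), (-0.47), (0.1155)]
[(2.51), (-2.54), (-0.47), (0.1155)]
[(2.2), (-2.81), (-0.47), (0.1155)]
[(1.86), (-3.05), (-0.47), (0.1155)]
[(1.5), (-3.24), (-0.47), (0.1155)]
[(1.11), (-3.39), (-0.47), (0.1155)]
[(0.72), (-3.5), (-0.47), (0.1155)]
```

```bash
python3 -m inch '[3.4,-1.15,-0.5,0.1155,3.2,-1.55,-0.5,0.1155,3,-1.9,-0.5,0.1155,2.8,-2.25,-0.5,0.1155,2.5,-2.55,-0.5,0.1155]'
python3 -m inch '[2.2,-2.8,-0.5,0.1155,1.85,-3.05,-0.5,0.1155,1.5,-3.25,-0.5,0.1155,1.1,-3.4,-0.5,0.1155,0.7,-3.5,-0.5,0.1155]'
python3 -m inch '[0,0,0,0,0,0,0,0,0,0,0,0,0,0,0,0,0,0,0,0]'
python3 - <<'E'
from h import *
import json
s=get_state(); print(s["joint_pos"].round(2))
ci=eyes.camera_info("wrist"); im=eyes.read_camera("wrist"); cv2.imwrite("pics/w3.png",im[:,:,::-1])
json.dump({k:(v.tolist() if hasattr(v,"tolist") else v) for k,v in ci.items()},open("w3.json","w"))
E
python3 plan.py .530 -.286 .225 -2.807 1
```

```text
clock: 6.45
tcp_pos: [0.487, -0.1146, 0.2031]
orientation: [-0.001, -0.438, 0.899, 0.001]
wrist_force: [0.6, -0.0, -0.1]
finger_gap: 0.0511
grip_force: 0.0
clock: 6.87
tcp_pos: [0.531, -0.2878, 0.2277]
orientation: [-0.001, -0.163, 0.987, 0.001]
wrist_force: [-0.0, 0.1, 0.3]
finger_gap: 0.0509
grip_force: 0.0
clock: 7.28
tcp_pos: [0.5315, -0.284, 0.2286]
orientation: [-0.0, -0.168, 0.986, 0.0]
wrist_force: [0.1, -0.5, -0.1]
finger_gap: 0.0513
grip_force: 0.0
[-0.62  0.37  0.1   1.3   0.   -0.96]
at [ 0.5317 -0.284   0.2288] yaw -2.8045 d cm [-0.17 -0.2  -0.38] turn 0.002
[np.float64(0.22), np.float64(-0.14), np.float64(0.38), np.float64(0.0025)]
```

View pics/w3.png

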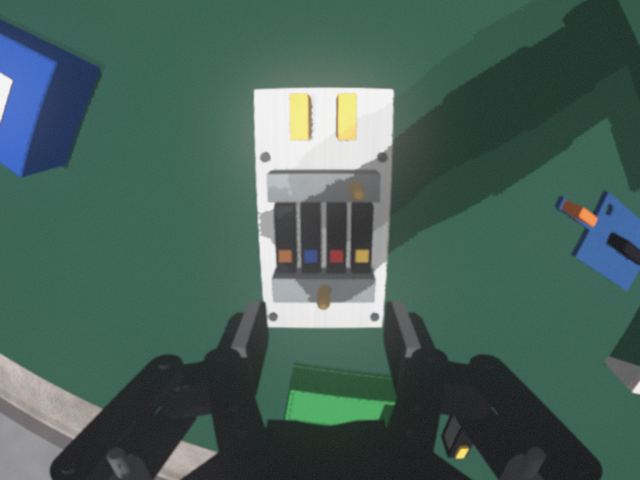

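The fixture lies square in the wrist view: cheeks at (300,117) and (347,117), pin_a at about (357,190), pin_b at about (323,297), base corners at about (254,89), (394,89), (384,327) and (265,327). I'll zoom in on the pins.

```bash
python3 - <<'E'
from segw import *
im=cv2.imread("pics/w3.png"); ci=load("w3")
a=np.hstack([crop(im,337,170,40,40,10),crop(im,303,275,40,40,10)]); b=crop(im,283,85,80,20,10)
cv2.imwrite("pics/c3.png",np.vstack([a,b]))
F=[.5583,-.276,.3348]
print(proj(place(np.array([[-50,28,72],[50,0,72],[-50,28,40],[50,0,40],[-130,11,80],[-130,-11,80],[-94,11,80],[-94,-11,80],[110,65,12],[110,-65,12],[-140,65,12],[-140,-65,12.]])/1000,F),ci,True).round(1).tolist())
E
```

```text
[[358.7, 198.5], [323.5, 309.7], [355.5, 190.8], [323.6, 293.4], [338.4, 96.0], [308.6, 96.0], [338.2, 143.6], [308.8, 143.6], [382.2, 329.6], [265.2, 329.5], [394.1, 91.6], [253.7, 91.6]]
```

View pics/c3.png

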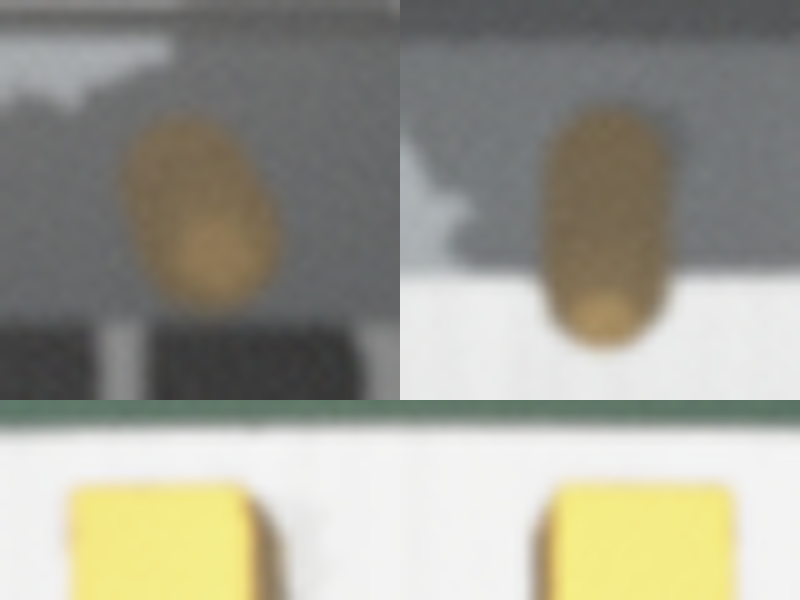

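```bash
cat > fixfit.py <<'E'
from segw import *
ci=load("w3"); im=cv2.imread("pics/w3.png")
def run(dz=0,verbose=True):
    c=dict(ci); c["xyz"]=ci["xyz"]+[0,0,dz]
    P=mm(-50,28,72,50,0,72,-130,11,80,-130,-11,80).reshape(-1,3); uv=np.array([[358.05,194.75],[322.85,306.35],[337.7,93.25],[307.35,93.25]])
    d=im[:,:,2].astype(float); E=[]; p0=[.556,-.2775,.3348]
    for y in np.linspace(-.05,.05,11):
        for x in (-.14,.11):
            if x>0 and abs(y)>.042: continue
            u=proj(place([x,y,.012],p0),c,True)[0].round().astype(int); E.append(([u[0],cross(d[:,u[0]],u[1]-7,u[1]+8)],0,x))
    for x in np.linspace(-.13,.08,15):
        for y in (-.065,.065):
            u=proj(place([x,y,.012],p0),c,True)[0].round().astype(int); E.append(([cross(d[u[1]],u[0]-7,u[0]+8),u[1]],1,y))
    W=onz([e[0] for e in E],.012,c,True)
    def g(p):
        co,s=np.cos(p[2]),np.sin(p[2]); a=W[:,:2]-p[:2]; l=np.c_[co*a[:,0]+s*a[:,1],-s*a[:,0]+co*a[:,1]]
        return np.array([l[i,e[1]]-e[2] for i,e in enumerate(E)])*1000
    h=lambda p:(proj(place(P,p),c,True)-uv)
    r=least_squares(lambda p:np.r_[g(p)*.3,h(p).ravel()*2],p0,loss="soft_l1").x
    if verbose:
        print("fix",dz,r, h(r).round(2).tolist())
        for e in ((0,-.14),(0,.11),(1,-.065),(1,.065)): print(e,np.median([v for v,q in zip(g(r),E) if q[1:]==e]).round(2))
    return r
if __name__=="__main__":
    for dz in (0,-.003,.003): run(dz)
E
python3 fixfit.py
```

```text
fix 0 [ 0.55603728 -0.27737446  0.33650274] [[-0.06, 0.48], [0.12, 0.78], [-0.29, -0.71], [0.23, -0.65]]
(0, -0.14) -0.11
(0, 0.11) -1.05
(1, -0.065) 0.23
(1, 0.065) -0.1
fix -0.003 [ 0.55567704 -0.27756402  0.33623634] [[0.22, 0.76], [0.02, 2.03], [-0.19, -1.53], [0.0, -1.47]]
(0, -0.14) 0.55
(0, 0.11) -2.53
(1, -0.065) 0.84
(1, 0.065) -0.59
fix 0.003 [ 0.55634037 -0.27721581  0.33620125] [[-0.31, 0.14], [0.18, -0.51], [-0.3, 0.02], [0.53, 0.07]]
(0, -0.14) -0.71
(0, 0.11) 0.48
(1, -0.065) -0.36
(1, 0.065) 0.32
```

```bash
python3 plan.py .4449 .0854 .15 -1.654 10 | sed 's/np.float64//g'
```

```text
at [ 0.5317 -0.284   0.2288] yaw -2.8045 d cm [-8.68 36.94 -7.88] turn -1.151
[(-0.4), (3.77), (0.79), (-0.1151)]
[(-0.83), (3.7), (0.79), (-0.1151)]
[(-1.25), (3.58), (0.79), (-0.1151)]
[(-1.66), (3.41), (0.79), (-0.1151)]
[(-2.04), (3.2), (0.79), (-0.1151)]
[(-2.39), (2.95), (0.79), (-0.1151)]
[(-2.71), (2.65), (0.79), (-0.1151)]
[(-3.0), (2.32), (0.79), (-0.1151)]
[(-3.25), (1.96), (0.79), (-0.1151)]
[(-3.45), (1.58), (0.79), (-0.1151)]
```

```bash
python3 -m inch '[-0.4,3.75,0.8,-0.115,-0.85,3.7,0.8,-0.115,-1.25,3.6,0.8,-0.115,-1.65,3.4,0.8,-0.115,-2.05,3.2,0.8,-0.115]'
python3 -m inch '[-2.4,2.95,0.8,-0.115,-2.7,2.65,0.8,-0.115,-3,2.3,0.8,-0.115,-3.25,1.95,0.8,-0.115,-3.45,1.6,0.8,-0.115]'
python3 -m inch '[0,0,2,0,0,0,2,0,0,0,1,0,0,0,0,0,0,0,0,0]'
python3 plan.py .4449 .0854 .027 -1.654 1
```

```text
clock: 7.75
tcp_pos: [0.4881, -0.0982, 0.1887]
orientation: [0.0, -0.443, 0.897, -0.0]
wrist_force: [-0.4, 0.2, 0.5]
finger_gap: 0.0512
grip_force: 0.0
clock: 8.17
tcp_pos: [0.4451, 0.0864, 0.149]
orientation: [0.001, -0.679, 0.734, -0.0]
wrist_force: [0.7, 0.8, -0.4]
finger_gap: 0.0513
grip_force: 0.0
clock: 8.58
tcp_pos: [0.4454, 0.0848, 0.0989]
orientation: [-0.0, -0.677, 0.736, 0.0]
wrist_force: [0.5, 0.2, 1.0]
finger_gap: 0.0512
grip_force: 0.0
at [0.4454 0.0848 0.0989] yaw -1.6546 d cm [-0.05  0.06 -7.19] turn -0.001
[np.float64(-0.06), np.float64(0.05), np.float64(7.19), np.float64(-0.0006)]
```

```bash
python3 -m inch '[-0.05,0.05,2.5,0,0,0,2,0,0,0,1.5,0,0,0,0.8,0,0,0,0.4,0]'
python3 -m inch '[0,0,0,0,0,0,0,0,0,0,0,0,0,0,0,0,0,0,0,0]'
python3 plan.py .4449 .0854 .027 -1.654 1
python3 -m inch '[0,0,0,0,0,0,0,0,0,0,0,0,0,0,0,0,0,0,0,0]' -1 50
python3 -m inch '[0,0,0,0,0,0,0,0,0,0,0,0,0,0,0,0,0,0,0,0]'
python3 plan.py .4449 .0854 .027 -1.654 1
```

```text
clock: 9.0
tcp_pos: [0.4458, 0.0846, 0.0268]
orientation: [-0.0, -0.676, 0.737, 0.0]
wrist_force: [-0.7, -0.3, 0.6]
finger_gap: 0.0517
grip_force: 0.0
clock: 9.42
tcp_pos: [0.4464, 0.0847, 0.0276]
orientation: [0.001, -0.676, 0.737, -0.0]
wrist_force: [-0.2, 0.2, 0.1]
finger_gap: 0.0507
grip_force: 0.0
at [0.4464 0.0847 0.0276] yaw -1.6562 d cm [-0.15  0.07 -0.06] turn -0.002
[np.float64(-0.06), np.float64(0.16), np.float64(0.06), np.float64(-0.0022)]
clock: 9.83
tcp_pos: [0.4461, 0.0847, 0.0271]
orientation: [0.0, -0.676, 0.737, -0.0]
wrist_force: [-0.5, 0.3, 3.1]
finger_gap: 0.0153
grip_force: 50.2
clock: 10.25
tcp_pos: [0.4461, 0.0847, 0.0271]
orientation: [0.0, -0.676, 0.737, -0.0]
wrist_force: [-0.3, 0.1, 5.4]
finger_gap: 0.0152
grip_force: 50.4
at [0.4461 0.0847 0.0271] yaw -1.6562 d cm [-0.12  0.07 -0.01] turn -0.002
[np.float64(-0.06), np.float64(0.12), np.float64(0.01), np.float64(-0.0022)]
```

```bash
python3 -m inch '[0,0,-0.3,0,0,0,-0.7,0,0,0,-1.5,0,0,0,-2.5,0,0,0,-3,0]'
python3 -m inch '[0,0,-3,0,0,0,-2.5,0,0,0,-1,0,0,0,0,0,0,0,0,0]'
cat > held.py <<'E'
from platefit import *
import json,sys
n=sys.argv[1]
s=get_state(); ci=eyes.camera_info("wrist"); im=eyes.read_camera("wrist")[:,:,::-1].copy(); cv2.imwrite(f"pics/{n}.png",im)
json.dump({k:(v.tolist() if hasattr(v,"tolist") else v) for k,v in ci.items()},open(n+".json","w"))
M=rot(s["orientation"]); yaw=np.arctan2(M[1,0],M[0,0]); t=s["tcp_pos"]; zt=t[2]-.027+.01
p=[t[0],t[1],yaw+np.pi]
for k in range(3): p,f,E=platefit(im,ci,p,zt)
print("tcp",t.round(4),"yaw",yaw.round(4),"tilt",(M[:2,2]).round(4),"plate",np.round(p,4))
d=np.array(p[:2])-t[:2]; c,q=np.cos(yaw),np.sin(yaw); print("in tool x,y mm",1000*(c*d[0]+q*d[1]),1000*(q*d[0]-c*d[1]),"dyaw",(p[2]-np.pi-yaw))
for e in ((1,-.045),(1,.045),(0,-.065),(0,.065)):
    v=[x for x,q in zip(f,E) if q[1:]==e]; print(e,len(v),np.round(v,1).tolist())
E
python3 held.py w4
```

```text
clock: 10.67
tcp_pos: [0.443, 0.0847, 0.1058]
orientation: [-0.002, -0.676, 0.737, 0.002]
wrist_force: [1.0, 0.2, -4.9]
finger_gap: 0.0151
grip_force: 49.3
clock: 11.08
tcp_pos: [0.4453, 0.0847, 0.1711]
orientation: [-0.0, -0.676, 0.737, 0.0]
wrist_force: [-0.1, 0.1, -5.1]
finger_gap: 0.0151
grip_force: 49.5
tcp [0.4453 0.0847 0.1711] yaw -1.6562 tilt [-0.0007  0.0001] plate [0.4447 0.085  1.4766]
in tool x,y mm -0.291504143452624 0.631974435420304 dyaw -0.008761451278906263
(1, -0.045) 12 [-0.6, -0.4, -0.0, 0.0, 0.1, 0.2, 0.4, 0.4, 0.3, -2.8, -4.2, -4.1]
(1, 0.045) 12 [-0.0, 0.0, -0.0, 0.1, 0.2, 0.3, 0.3, 0.4, 0.6, 1.0, -3.8, 3.1]
(0, -0.065) 12 [0.3, 0.1, 0.1, 0.2, 0.2, 0.2, -0.3, -0.1, -0.2, -0.4, -0.5, -0.4]
(0, 0.065) 12 [5.9, -1.8, -2.2, 1.5, -4.0, 0.4, 0.0, 3.7, -3.4, 2.3, -0.9, 6.9]
```

```bash
sed -i 's/np.linspace(-.055,.055,12)/np.linspace(-.058,XM,12)/; s/for x in (-.065,.065):/for x in XE:/; s/^def platefit/XM=.055; XE=(-.065,.065)\ndef platefit/' platefit.py
cat > refit.py <<'E'
import platefit as pf
from segw import *
import sys
pf.XM=.005; pf.XE=(-.065,)
def refit(n,t,yaw,verbose=1):
    ci=load(n); im=cv2.imread(f"pics/{n}.png"); p=[t[0],t[1],yaw+np.pi]
    for k in range(3): p,f,E=pf.platefit(im,ci,p,t[2]-.017)
    d=np.array(p[:2])-t[:2]; c,q=np.cos(yaw),np.sin(yaw); o=np.array([1000*(c*d[0]+q*d[1]),1000*(q*d[0]-c*d[1]),1000*(yaw+np.pi-p[2])]); o[2]=(o[2]+3141.6)%6283.2-3141.6
    print("in tool x,y mm, turn mrad",o.round(2))
    if verbose:
        for e in ((1,-.045),(1,.045),(0,-.065)): print(e,np.round([x for x,q in zip(f,E) if q[1:]==e],1).tolist())
    return p,o
if __name__=="__main__": refit("w4",[.4453,.0847,.1711],-1.6562)
E
python3 refit.py; python3 plan.py .5561 -.2773 .17 -2.805 10 | sed 's/np.float64//g'
```

```text
in tool x,y mm, turn mrad [-0.19  0.84  0.11]
(1, -0.045) [-0.3, -0.2, -0.2, -0.2, 0.0, 0.0, -0.1, -0.1, -0.2, -0.0, -0.1, 0.1]
(1, 0.045) [0.2, 0.3, 0.2, 0.3, 0.2, 0.0, 0.1, 0.1, -0.1, -0.1, 0.1, -0.1]
(0, -0.065) [0.0, -0.1, -0.0, 0.1, 0.1, 0.2, -0.1, -0.1, 0.0, -0.0, -0.1, 0.0]
at [0.4446 0.0847 0.1702] yaw -1.6562 d cm [ 1.115e+01 -3.620e+01 -2.000e-02] turn 1.149
[(3.51), (-1.42), (0.0), (0.1149)]
[(3.33), (-1.81), (0.0), (0.1149)]
[(3.1), (-2.18), (0.0), (0.1149)]
[(2.83), (-2.52), (0.0), (0.1149)]
[(2.52), (-2.83), (0.0), (0.1149)]
[(2.18), (-3.1), (0.0), (0.1149)]
[(1.81), (-3.33), (0.0), (0.1149)]
[(1.41), (-3.51), (0.0), (0.1149)]
[(1.0), (-3.65), (0.0), (0.1149)]
[(0.58), (-3.74), (0.0), (0.1149)]
```

```bash
python3 -m inch '[3.5,-1.4,0,0.115,3.35,-1.8,0,0.115,3.1,-2.2,0,0.115,2.85,-2.5,0,0.115,2.5,-2.85,0,0.115]'
python3 -m inch '[2.2,-3.1,0,0.115,1.8,-3.35,0,0.115,1.4,-3.5,0,0.115,1.0,-3.65,0,0.115,0.55,-3.75,0,0.115]'
python3 -m inch '[0,0,1,0,0,0,1.5,0,0,0,1.5,0,0,0,0.5,0,0,0,0,0]'
python3 plan.py .5559 -.2784 .125 -2.8051 1
```

```text
clock: 11.55
tcp_pos: [0.4999, -0.0977, 0.1692]
orientation: [-0.002, -0.437, 0.899, 0.002]
wrist_force: [1.3, 0.8, -5.8]
finger_gap: 0.015
grip_force: 49.5
clock: 11.97
tcp_pos: [0.556, -0.2787, 0.1684]
orientation: [-0.002, -0.164, 0.986, 0.002]
wrist_force: [1.2, 1.2, -5.0]
finger_gap: 0.0151
grip_force: 49.5
clock: 12.38
tcp_pos: [0.5548, -0.2759, 0.1225]
orientation: [-0.003, -0.167, 0.986, 0.003]
wrist_force: [-0.0, 0.2, -5.0]
finger_gap: 0.0152
grip_force: 50.6
at [ 0.5548 -0.2759  0.1225] yaw -2.8059 d cm [ 0.11 -0.25  0.25] turn -0.001
[np.float64(-0.02), np.float64(-0.27), np.float64(-0.25), np.float64(-0.0008)]
```

```bash
python3 -m inch '[0,-0.25,0,0,0,0,0,0,0,0,0,0,0,0,0,0,0,0,0,0]'
python3 plan.py .5559 -.2784 .125 -2.8051 1
python3 held.py w5 | head -1
python3 - <<'E'
from refit import *
s=get_state(); M=rot(s["orientation"]); refit("w5",s["tcp_pos"],np.arctan2(M[1,0],M[0,0]),0)
im=cv2.imread("pics/w5.png"); cv2.imwrite("pics/c5.png",crop(im,240,40,200,150,4))
E
```

```text
clock: 12.8
tcp_pos: [0.5585, -0.2801, 0.1277]
orientation: [0.001, -0.167, 0.986, -0.0]
wrist_force: [-0.2, 0.0, -5.2]
finger_gap: 0.0152
grip_force: 50.7
at [ 0.5585 -0.2801  0.1277] yaw -2.806 d cm [-0.26  0.17 -0.27] turn -0.001
[np.float64(0.19), np.float64(0.25), np.float64(0.27), np.float64(-0.0009)]
tcp [ 0.5585 -0.2801  0.1277] yaw -2.806 tilt [ 0.0012 -0.0007] plate [ 0.5583 -0.2803  0.3302]
in tool x,y mm, turn mrad [-0.09  0.04  1.78]
```

View pics/c5.png

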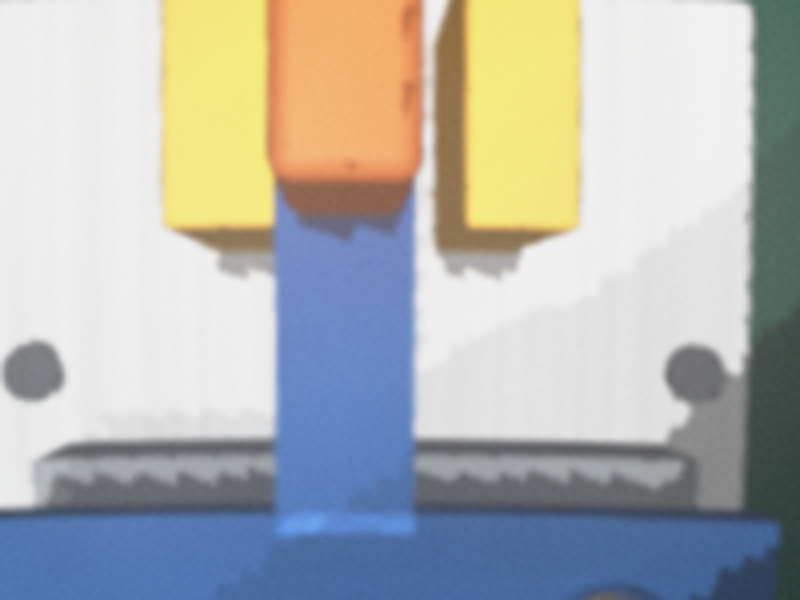

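The picture shows the lug hanging over the cheeks' slot but about 2.5 mm toward the left cheek, and pin_a appearing in the hole at the bottom. The arm was still settling, so I'll correct and re-measure.

```bash
python3 -m inch '[0,0,0,0,0,0,0,0,0,0,0,0,0,0,0,0,0,0,0,0]'
python3 plan.py .5559 -.2784 .125 -2.8051 1
python3 -m inch '[0,0,0,0,0,0,0,0,0,0,0,0,0,0,0,0,0,0,0,0]'
python3 plan.py .5559 -.2784 .125 -2.8051 1
python3 held.py w6 | head -1
python3 - <<'E'
from refit import *
s=get_state(); M=rot(s["orientation"]); refit("w6",s["tcp_pos"],np.arctan2(M[1,0],M[0,0]),1)
print(eyes.camera_info("wrist")["xyz"]-s["tcp_pos"])
E
```

```text
clock: 13.27
tcp_pos: [0.558, -0.28, 0.1268]
orientation: [0.0, -0.167, 0.986, 0.0]
wrist_force: [-0.5, 1.5, -4.6]
finger_gap: 0.0154
grip_force: 50.7
at [ 0.558  -0.28    0.1268] yaw -2.8062 d cm [-0.21  0.16 -0.18] turn -0.001
[np.float64(0.15), np.float64(0.22), np.float64(0.18), np.float64(-0.0011)]
clock: 13.68
tcp_pos: [0.558, -0.28, 0.1268]
orientation: [0.0, -0.167, 0.986, 0.0]
wrist_force: [0.6, -0.1, -5.4]
finger_gap: 0.0153
grip_force: 50.7
at [ 0.558  -0.28    0.1268] yaw -2.8062 d cm [-0.21  0.16 -0.18] turn -0.001
[np.float64(0.15), np.float64(0.22), np.float64(0.18), np.float64(-0.0011)]
tcp [ 0.558  -0.28    0.1268] yaw -2.8062 tilt [0.     0.0001] plate [ 0.5583 -0.2797  0.3342]
in tool x,y mm, turn mrad [-0.02  0.12  2.44]
(1, -0.045) [-0.0, 0.0, 0.0, 0.0, -0.0, -0.0, -0.1, -0.1, -0.0, 0.1, -0.0, 0.2]
(1, 0.045) [0.0, 0.0, 0.1, 0.1, -0.1, -0.0, 0.0, 0.0, -0.1, -0.0, 0.0, -0.1]
(0, -0.065) [0.1, -0.0, 0.0, 0.1, 0.1, -0.1, -0.1, 0.0, -0.0, -0.1, 0.1, 0.0]
[-0.07971916 -0.0277458   0.13201928]
```

```bash
cat > cheek.py <<'E'
from segw import *
def cheek(n,p0):
    "cheek tops (z .08): outer side edges -> midline, -94 edge; in frame p0 (mm)"
    ci=load(n); im=cv2.imread(f"pics/{n}.png").astype(float)
    d=im[:,:,0]  # blue: yellow is low, white high
    h=cv2.cvtColor(im.astype(np.uint8),cv2.COLOR_BGR2HSV); top=((abs(h[:,:,0].astype(int)-27)<8)&(h[:,:,1]>90)&(h[:,:,2]>190)).astype(float)*1.0
    v=im[:,:,2]
    c,s=np.cos(p0[2]),np.sin(p0[2])
    def loc(uv,z): a=onz([uv],z,ci,True)[0,:2]-p0[:2]; return np.array([c*a[0]+s*a[1],-s*a[0]+c*a[1]])*1000
    q=lambda x,y,z=.08: proj(place([x,y,z],p0),ci,True)[0].round().astype(int)
    L,R_,X,B=[],[],[],[]
    for x in np.linspace(-.124,-.1,9):
        for y,o in ((-.0245,L),(.0245,R_)):
            u=q(x,y)
            if u[1]<2: continue
            o.append(loc([cross(d[u[1]],u[0]-8,u[0]+9),u[1]],.08)*1)
    for y in (-.022,-.02,-.018,.018,.02,.022):
        u=q(-.094,y); X.append(loc([u[0],cross(v[:,u[0]],u[1]-7,u[1]+8)],.08))
    for x in np.linspace(-.125,-.075,8):
        for y,o in ((-.065,0),(.065,1)):
            u=q(x,y,.012)
            if u[1]<2: continue
            B.append((o,*loc([cross(v[u[1]],u[0]-8,u[0]+9),u[1]],.012)))
    L,R_,X,B=map(np.array,(L,R_,X,B)); m=np.median
    print(n,"cheek outer y",m(L[:,1]).round(2),m(R_[:,1]).round(2),"mid",((m(L[:,1])+m(R_[:,1]))/2).round(2),"slope mrad",(1000*np.polyfit(L[:,0],L[:,1],1)[0]).round(1),(1000*np.polyfit(R_[:,0],R_[:,1],1)[0]).round(1))
    print(" x edge",X[:,0].round(2)," base y",m(B[B[:,0]==0,2]).round(2),m(B[B[:,0]==1,2]).round(2),"slopes",[round(1000*np.polyfit(B[B[:,0]==k,1],B[B[:,0]==k,2],1)[0],1) for k in (0,1)])
F=[.5561,-.2773,.3365]
cheek("w3",F); cheek("w6",F)
E
python3 cheek.py
```

```text
w3 cheek outer y -24.53 24.84 mid 0.16 slope mrad -11.4 2.5
 x edge [-95.07 -95.15 -95.15 -95.01 -95.15 -95.13]  base y -64.62 64.86 slopes [np.float64(-0.8), np.float64(-60.2)]
w6 cheek outer y -24.79 24.81 mid 0.01 slope mrad 4.5 -6.0
 x edge [-94.36 -94.26 -94.03 -94.14 -92.55 -94.48]  base y -64.51 64.79 slopes [np.float64(-2.3), np.float64(-5.5)]
```

```bash
python3 -m inch '[0.12,0.31,0.5,-0.0015,0,0,0,0,0,0,0,0,0,0,0,0,0,0,0,0]'
python3 -m inch '[0,0,0,0,0,0,0,0,0,0,0,0,0,0,0,0,0,0,0,0]'
python3 plan.py .5558 -.2775 .114 -2.805 1
python3 held.py w7 | head -1
python3 - <<'E'
from refit import *
s=get_state(); M=rot(s["orientation"]); refit("w7",s["tcp_pos"],np.arctan2(M[1,0],M[0,0]),0)
from cheek import cheek,F
cheek("w7",F)
E
```

```text
clock: 14.15
tcp_pos: [0.5559, -0.2774, 0.1218]
orientation: [0.0, -0.168, 0.986, 0.0]
wrist_force: [0.1, -1.7, -5.0]
finger_gap: 0.0152
grip_force: 50.6
clock: 14.57
tcp_pos: [0.5559, -0.2775, 0.1219]
orientation: [0.0, -0.168, 0.986, 0.0]
wrist_force: [-0.1, -0.8, -5.4]
finger_gap: 0.0153
grip_force: 50.6
at [ 0.5559 -0.2775  0.1219] yaw -2.8047 d cm [-0.01 -0.   -0.79] turn 0.0
[np.float64(0.01), np.float64(0.0), np.float64(0.79), np.float64(0.0003)]
tcp [ 0.5559 -0.2775  0.1219] yaw -2.8047 tilt [0.0001 0.0001] plate [ 0.5561 -0.2774  0.3319]
in tool x,y mm, turn mrad [-0.06  0.18  0.97]
w3 cheek outer y -24.53 24.84 mid 0.16 slope mrad -11.4 2.5
 x edge [-95.07 -95.15 -95.15 -95.01 -95.15 -95.13]  base y -64.62 64.86 slopes [np.float64(-0.8), np.float64(-60.2)]
w6 cheek outer y -24.79 24.81 mid 0.01 slope mrad 4.5 -6.0
 x edge [-94.36 -94.26 -94.03 -94.14 -92.55 -94.48]  base y -64.51 64.79 slopes [np.float64(-2.3), np.float64(-5.5)]
w7 cheek outer y -24.86 24.91 mid 0.02 slope mrad -4.3 -2.7
 x edge [-94.39 -94.39 -91.99 -94.26 -94.35 -94.36]  base y -64.43 64.52 slopes [np.float64(-1.7), np.float64(-7.3)]
```

```bash
python3 -m inch '[0.01,0,0.3,0,0,0,0.5,0,0,0,0.6,0,0,0,0.4,0,0,0,0.2,0]'
python3 -m inch '[0,0,0,0,0,0,0,0,0,0,0,0,0,0,0,0,0,0,0,0]'
python3 plan.py .5558 -.2775 .067 -2.805 1
```

```text
clock: 15.03
tcp_pos: [0.5551, -0.277, 0.1004]
orientation: [-0.001, -0.168, 0.986, 0.001]
wrist_force: [-0.2, -0.1, -4.9]
finger_gap: 0.0153
grip_force: 50.7
clock: 15.45
tcp_pos: [0.556, -0.2776, 0.1022]
orientation: [0.0, -0.168, 0.986, -0.0]
wrist_force: [0.1, -1.2, -4.9]
finger_gap: 0.0154
grip_force: 50.7
at [ 0.556  -0.2776  0.1022] yaw -2.8047 d cm [-0.02  0.01 -3.52] turn 0.0
[np.float64(0.01), np.float64(0.02), np.float64(3.52), np.float64(0.0003)]
```

```bash
python3 -m inch '[0.01,0.01,0.1,0,0,0,0.1,0,0,0,0.1,0,0,0,0.1,0,0,0,0,0]'
python3 -m inch '[0,0,0.1,0,0,0,0.1,0,0,0,0.1,0,0,0,0,0,0,0,0,0]'
python3 plan.py .5558 -.2775 .067 -2.805 1
```

```text
clock: 15.87
tcp_pos: [0.5555, -0.2773, 0.0975]
orientation: [-0.0, -0.168, 0.986, 0.0]
wrist_force: [-0.2, 0.1, -5.7]
finger_gap: 0.0155
grip_force: 50.7
clock: 16.28
tcp_pos: [0.5556, -0.2774, 0.0947]
orientation: [-0.0, -0.168, 0.986, 0.0]
wrist_force: [-0.6, -0.1, -4.9]
finger_gap: 0.0153
grip_force: 50.7
at [ 0.5556 -0.2774  0.0947] yaw -2.8047 d cm [ 0.02 -0.01 -2.77] turn 0.0
[np.float64(-0.02), np.float64(-0.02), np.float64(2.77), np.float64(0.0003)]
```

```bash
python3 -m inch '[0,0,0.1,0,0,0,0.1,0,0,0,0.1,0,0,0,0.05,0,0,0,0,0]'
python3 -m inch '[0,0,0.1,0,0,0,0.1,0,0,0,0.1,0,0,0,0,0,0,0,0,0]'
python3 plan.py .5558 -.2775 .067 -2.805 1
```

```text
clock: 16.7
tcp_pos: [0.5556, -0.2773, 0.0911]
orientation: [-0.0, -0.168, 0.986, 0.0]
wrist_force: [-0.3, -0.2, -4.7]
finger_gap: 0.0155
grip_force: 50.7
clock: 17.12
tcp_pos: [0.5556, -0.2774, 0.0882]
orientation: [-0.0, -0.168, 0.986, 0.0]
wrist_force: [0.5, -0.4, -5.4]
finger_gap: 0.015
grip_force: 50.7
at [ 0.5556 -0.2774  0.0882] yaw -2.8047 d cm [ 0.02 -0.01 -2.12] turn 0.0
[np.float64(-0.01), np.float64(-0.02), np.float64(2.12), np.float64(0.0003)]
```

```bash
python3 -m inch '[0,0,0.15,0,0,0,0.2,0,0,0,0.2,0,0,0,0.2,0,0,0,0.15,0]'
python3 -m inch '[0,0,0.2,0,0,0,0.2,0,0,0,0.2,0,0,0,0.1,0,0,0,0.1,0]'
python3 plan.py .5558 -.2775 .067 -2.805 1
```

```text
clock: 17.53
tcp_pos: [0.5555, -0.2773, 0.0789]
orientation: [-0.0, -0.168, 0.986, 0.0]
wrist_force: [0.2, -0.4, -5.5]
finger_gap: 0.0152
grip_force: 50.7
clock: 17.95
tcp_pos: [0.5556, -0.2774, 0.0711]
orientation: [-0.0, -0.168, 0.986, 0.0]
wrist_force: [-0.8, -0.3, -5.1]
finger_gap: 0.0154
grip_force: 50.7
at [ 0.5556 -0.2774  0.0711] yaw -2.8047 d cm [ 0.02 -0.01 -0.41] turn 0.0
[np.float64(-0.02), np.float64(-0.02), np.float64(0.41), np.float64(0.0003)]
```

```bash
python3 -m inch '[0,0,0.1,0,0,0,0.1,0,0,0,0.05,0,0,0,0.05,0,0,0,0,0]'
python3 -m inch '[0,0,0.05,0,0,0,0.05,0,0,0,0.03,0,0,0,0,0,0,0,0,0]'
```

```text
clock: 18.37
tcp_pos: [0.5556, -0.2774, 0.0683]
orientation: [-0.0, -0.168, 0.986, 0.0]
wrist_force: [-0.4, 0.6, -5.2]
finger_gap: 0.0151
grip_force: 50.7
clock: 18.78
tcp_pos: [0.5559, -0.2775, 0.0675]
orientation: [0.0, -0.168, 0.986, -0.0]
wrist_force: [-0.2, 1.3, -1.9]
finger_gap: 0.0152
grip_force: 51.3
```

```bash
python3 -m inch '[0,0,0.05,0,0,0,0.04,0,0,0,0,0,0,0,0,0,0,0,0,0]'
python3 -m inch '[0,0,0,0,0,0,0,0,0,0,0,0,0,0,0,0,0,0,0,0]' 0 50
python3 -m inch '[0,0,0,0,0,0,-0.3,0,0,0,-1,0,0,0,-2,0,0,0,-3,0]'
python3 -m inch '[0,0,-3.5,0,0,0,-3.5,0,0,0,-3,0,0,0,-1.5,0,0,0,0,0]'
python3 -m inch '[0,0,0,0,0,0,0,0,0,0,0,0,0,0,0,0,0,0,0,0]'
python3 - <<'E'
from platefit import *
import json
ci=eyes.camera_info("wrist"); im=eyes.read_camera("wrist")[:,:,::-1].copy(); s=eyes.read_camera("scene")[:,:,::-1]
cv2.imwrite("pics/f.png",np.vstack([np.hstack([crop(im,220,20,200,300,2)]) ,]) if 0 else np.hstack([crop(im,230,30,190,300,2),cv2.resize(crop(s,125,280,100,150,4),(400,600))]))
p=[.5559,-.2775,.3365]
for z in (.05,.053):
    q,f,E=platefit(im,ci,p,z); print(z,q)
    for e in ((1,-.045),(1,.045),(0,-.065),(0,.065)): print(e,np.round([x for x,k in zip(f,E) if k[1:]==e],1).tolist())
E
```

```text
clock: 19.2
tcp_pos: [0.556, -0.2774, 0.0672]
orientation: [0.0, -0.168, 0.986, -0.0]
wrist_force: [-1.0, 3.0, 6.3]
finger_gap: 0.0152
grip_force: 52.2
clock: 19.62
tcp_pos: [0.5557, -0.2776, 0.066]
orientation: [0.0, -0.168, 0.986, 0.0]
wrist_force: [0.6, 0.5, -0.1]
finger_gap: 0.0426
grip_force: 0.0
clock: 20.03
tcp_pos: [0.554, -0.2764, 0.1278]
orientation: [-0.002, -0.168, 0.986, 0.002]
wrist_force: [0.2, 0.1, 0.1]
finger_gap: 0.0425
grip_force: 0.0
clock: 20.45
tcp_pos: [0.5575, -0.2786, 0.2503]
orientation: [0.003, -0.168, 0.986, -0.003]
wrist_force: [0.5, -0.5, 0.0]
finger_gap: 0.0428
grip_force: 0.0
clock: 20.87
tcp_pos: [0.5551, -0.2771, 0.2428]
orientation: [-0.001, -0.168, 0.986, 0.001]
wrist_force: [-0.2, -0.5, 0.6]
finger_gap: 0.0426
grip_force: 0.0
0.05 [ 0.55564383 -0.27725283  0.3344083 ]
(1, -0.045) [-0.1, -0.2, 0.3, 0.7, 0.5, 0.3, 0.5, 0.3, 0.1, -0.2, -0.3, 0.3]
(1, 0.045) [-0.1, 0.0, -0.3, -0.0, -0.5, -0.3, -0.1, -0.4, -0.6, 0.3, 0.1, -0.2]
(0, -0.065) [0.3, 0.3, 0.0, -0.0, 0.0, 0.1, 0.0, 0.0, 0.0, 0.2, 0.2, 0.2]
(0, 0.065) [-0.1, -0.2, 0.2, -0.2, -0.2, -0.1, -0.0, -0.0, -0.1, -0.1, -0.2, -0.3]
0.053 [ 0.55492129 -0.27747777  0.33466027]
(1, -0.045) [0.3, 0.2, 0.7, 1.1, 0.9, 0.7, 0.9, 0.7, 0.6, 0.6, 0.3, 0.7]
(1, 0.045) [-0.5, -0.4, -0.7, -0.6, -0.9, -0.7, -0.5, -0.8, -0.6, -0.6, -0.4, -0.6]
(0, -0.065) [0.9, 0.8, 0.6, 0.6, 0.6, 0.6, 0.6, 0.6, 0.6, 7.5, 0.8, 0.8]
(0, 0.065) [-0.8, -0.8, -0.5, -0.8, -0.8, -0.7, -0.6, -0.7, -0.7, -0.8, -0.9, -0.9]
```

View pics/f.png

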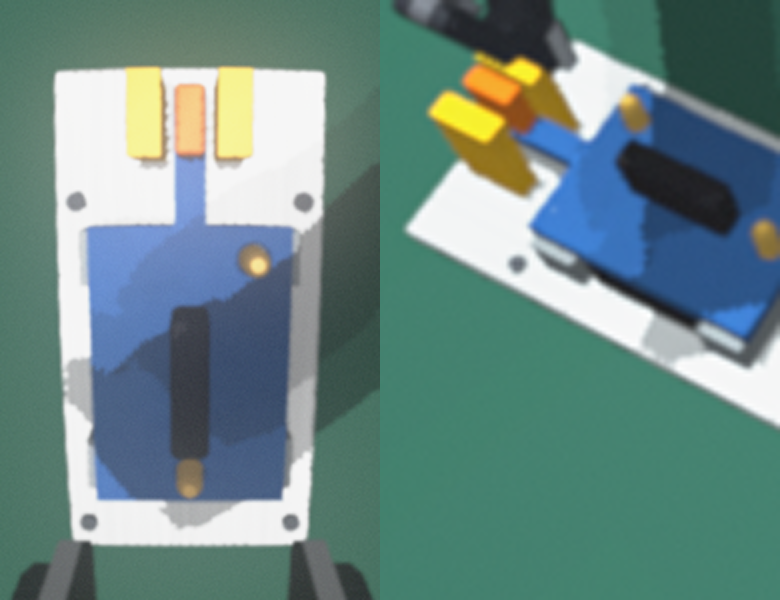

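The picture shows the plate seated: both pins stand through the holes at (256,262) and (189,478), the lug sits mid-slot at (190,120), and the slab rests on both rails. Its fit at z = 50 mm (the seated slab top) is sub-millimetre. The gripper is clear, so I'm handing in.

```bash
python3 -c "
from workcell import env; print(env.hand_in())"
```

```text
the job is handed in; nothing more can be done
None
```

The plate was drawn out by its lug, put down flat, regrasped by its handle and seated flush over both pins with the lug between the cheeks, and the job was handed in at about 21 s of the 51 s; the hand-in returned no verdict.

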